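# Turn the parts carousel to the white case and add it to the kit

## Robot

A 7-joint arm with a two-finger parallel gripper is mounted at the origin on the work surface. World frame = base frame: x ahead of the robot, y to its left, z up, the work surface at z = 0. Lengths are in mm, angles in rad, forces in N, time in s.
With the tool pointing down it reaches from about 375 to 925 mm from the base axis. Payload 3.1 kg.
Tool frame: the origin (TCP) lies at the very end of the fingers, on their centre line; the grasp point (between the pads) lies 19 mm behind it (r.hold_point_z is the distance from the TCP to the grasp point, in mm); z points along the fingers, y is the line along which they close (so a half turn about z gives the same grasp; the last joint's range is limited). The gripper opens to 85 mm and grips with 20 to 120 N. Pads are 22 mm wide; open, the fingers measure 114 mm over their backs; the gripper's body (76 mm by 85 mm) begins 54 mm behind the grasp point. The pads swing forward as they close: fully open they stand 13 mm farther back than shut.
Start: joints at [1.024, 0.383, 0.044, 1.598, -0.018, 1.161, -0.05], TCP at [282.044, -585.622, 204.669] pointing down, gripper open.
Joint ranges: [-2.61, 2.61], [-0.41, 2.15], [-1.48, 1.57], [0, 2.5], [-1.57, 4.71], [0.05, 1.97], [-2.85, 2.85]. Speed limits (rad/s): [2.79, 2.79, 3.14, 3.14, 3.14, 3.14, 3.14].

## Interface

Orientations are given as a 3x3 rotation matrix whose columns are the frame's x, y, z axes.
In Python, from cell import r, vision, finder gives the robot as it stands.
- The arm moves only by the tool jog_arm, never from a script. Its argument "motion" is text: rows parted by semicolons, each of 7 numbers parted by spaces: the shift along the tool's x, y, z normalised to -1 to 1, where 1 is 250 mm, then the turn, a rotation vector about the tool's x, y, z normalised to -1 to 1, where 1 is 45 degrees, then the closure, from 0 (fully open) to 1 (shut). In form: x y z wx wy wz jaw; .... A call has 1 to 12 rows; each row is the pose to reach, as a shift and turn from the pose commanded when the call began, along the tool's axes at that moment; what a row does not reach only later rows make up. A row lasts 1/8 s, in which the tool goes at most 62.5 mm and 10.7 degrees, less where a joint would pass 70% of its speed; a pose out of reach is approached as far as the arm can. A call with a number of a shift or a turn outside -1 to 1 is refused whole. A call with a gripper value outside its range is refused whole. The fingers move at their own pace and stop on an object; "squeeze" is the grip in N (left out, the last holds). Time passes only in rows, so rows that repeat a pose let the fingers close. It gives the time, the measured TCP pose, the force, the opening and the grip force at its end, in the units of the state.
- r.get_state(): the state, without advancing time (a new reading comes with each control period).
- vision.get_image(name): name is "side" or "top" or "wrist"; returns a dict with "frame" (420x560x3 uint8, blue, green, red), "fx", "fy", "cx", "cy" (pixels), "k1" (the pictures are not rectified: a ray, as slopes to the right and down, at radius r is drawn at 1 + k1 r^2 times it, then the intrinsics apply), "R" (3x3) and "t" (3): a world point X has camera coordinates R X + t. Camera axes: x right, y down, z forward; pixel columns grow to the right and rows downward; lengths in mm; the calibration is good to about 2 mm. A picture is of the moment at which its call begins. There is no depth.
- r.finish_job(): hands the job in; it is judged then, once.
Trained networks look in the newest picture that a camera, given by its name, has taken for a name from the list of things; names that differ only in an ending like _2 or _b are one class to them, and where a whole thing is asked for, a point or a joint stands for the part that bears it (a point fixed in the world has none). Each returns a list of dicts, best first, with "score" (0 to 1); they miss things now and then, are a little off and sometimes report something else, mostly with a low value. They report only what shows in the picture. A call takes as long as a camera call. They do not tell look-alikes from the thing itself.
- finder.boxes_of(thing, camera): "location" ([column, row] in pixels, amid what is visible of it).
- finder.spot_point(thing, camera): "location" ([column, row] in pixels: a listed point, or the origin of a listed thing).
The state is a dict: "time_s": time; "joint_positions": joint angles; "dq": joint speeds; "joint_torque": joint torques, N m; "tcp_pos": TCP position; "tool_rot": TCP orientation; "force": force on the tool from outside, world axes, zero at the start; "ft_torque": the same for the moment, N m; "width": opening from 0.0 (shut) to 1.0 (fully open); "grip_force": force on a finger pad.
Only numpy, scipy, OpenCV 4.12 (cv2) and the standard library are available. Lean on these libraries where they do the work, as an engineer would, in place of code of your own. Each camera call takes 0.05 s, during which the arm holds its last target. There are 200 camera calls.

## Task

Complete the parts kit: turn the parts carousel until the white sensor case is centred in the opening of the clear cover and let it come to rest there, then lift the case out through the opening and set it gently down, flat and open side up, in the empty bay of the grey kit tray. Turn steadily, so that everything else stays upright in its pocket, do not lean on the cover, and leave the rest of the kit and the things on the desk where they are.

Things in the scene. Friction and masses are not known exactly. Their poses are not given: they have to be found in the camera images.
- carousel: fixed parts carousel, round, 372 mm across. Origin on the table at its vertical axis. Grey base disc up to z 14 mm; a clear flat cover of 4 mm, top at z 76 mm, 184 mm in radius, on four thin pillars at its edge, their caps up to z 81 mm. One sector of the cover is missing: the opening, 36 degrees either side of the carousel's -x axis, from the centre out to the open front, its edges trimmed in blue. The opening faces the robot roughly
- opening (a point): middle of the opening, 107 mm from the axis along the carousel's -x, at the height of the cover's top (z 76 mm). The opening is 126 mm wide here
- rotor (a joint): turning angle of the black rotor under the cover since the start (reads 0 at the start wherever the pockets stand), rad, positive anticlockwise seen from above. No stops and no detents, either way round; friction about 0.06 N m holds it where it is left. The rotor has six wedge pockets, 60 degrees each, 107 mm from the axis to their middles; pocket floor at z 24 mm, partitions (3 mm thick) and rim up to z 38 mm, rotor radius 162 mm
- knob_grip (a point): on the carousel's axis, at z 100 mm: the height to grip the dark, fluted, round knob that turns the rotor. Knob 45 mm in diameter, from z 80 to z 114 mm, standing clear above the cover
- white_case_mid (a point): middle (half-way up) of the white sensor case, an open-topped tub 60 x 36 x 40 mm (along its x, y, z; z up, open on top), walls 2.5 mm, about 30 to 70 g, loose in a pocket, its long side (x) roughly radial. It starts well away from the opening and fits under the cover with 8 mm to spare. The top 26 mm of it stands above the partitions
- empty_bay (a point): middle of the floor of the kit tray's one empty bay, at z 4 mm; axes as the tray's. The bay is 89 x 64 mm inside (along x, y); the tray's outer walls stand 10 mm and its inner walls 8.5 mm above the floor
- kit_tray: fixed grey tray of 2 x 2 bays, 190 x 140 x 14 mm (x, y, z), origin under its middle. Three bays hold parts of the kit, the one at -x, -y is empty
- blue_case_mid (a point): middle of a blue case of the same form as the white one (60 x 36 x 40 mm), in the pocket opposite it
- speaker_mid (a point): middle of a loudspeaker, 40 mm across, 18 mm high, in another pocket
- capacitor_mid (a point): middle of a dark blue can capacitor, 30 mm across, 30 mm high, standing on end in another pocket
- power_module_mid (a point): middle of a black power module, 44 x 26 x 24 mm, in another pocket
- heat_sink_mid (a point): middle of a dark grey finned heat sink, 40 x 34 x 25 mm, in another pocket
- lid: white lid of a case, 60 x 36 x 5 mm, lying in a bay of the kit tray. Origin under its middle
- board: green circuit board, 52 x 28 x 5 mm, lying in a bay of the kit tray. Origin under its middle
- cell: silver battery cell, 50 x 30 x 6 mm, lying in a bay of the kit tray. Origin under its middle
- mouse: black computer mouse, 104 x 60 x 34 mm, loose on the desk beyond the tray
- glue: red glue tube, 100 x 30 x 14 mm, loose on the desk to the right of the carousel
- screwdriver: screwdriver with a yellow handle, 160 mm long, 26 mm thick, loose on the desk to the right of the carousel
- tweezers: steel tweezers, 125 mm long, 7 mm high, loose on the desk before the carousel
- white_case: the white case itself; origin under its middle, 20 mm below white_case_mid; same axes
Not all that is in view belongs to the job. There is more than one size of the kit_tray; the one meant has the size given above.

How it is judged:
By the outcome, as a careful person would: the job done as asked, in the order asked, and still so for the second after the job is handed in, with the robot touching nothing.
It also fails if it takes over 67 s, if anything falls off the work surface, if the arm or the gripper's body presses on something with over 40 N, if the wrist force passes 120 N, or if a joint passes its speed limit or range.

## Working session

There is one attempt and no reset: what is moved stays moved. The work goes in short steps, Python scripts to look and compute and a tool call to move; the robot and the scene stay as the last step left them, time stands still between calls to the robot, and variables do not carry over. Pictures are saved under pics/ and viewed, at most 10 in all, crops included, and the job is handed in when it is done.

Besides the shell and the picture viewer there is one more tool, called after "Call:" by a JSON object that holds its "method" and its "body". jog_arm: Moves the arm, as the interface text tells. Its arguments: {"type":"object","properties":{"motion":{"type":"string"},"squeeze":{"type":"number"}},"required":["motion"]}

```bash
mkdir -p pics; ls; cat > h.py <<'E'
import numpy as np, cv2
from cell import r, vision, finder
def K(im): return np.array([[im["fx"],0,im["cx"]],[0,im["fy"],im["cy"]],[0,0,1.]])
def D(im): return np.array([im["k1"],0,0,0.])
def pix2w(im,p,z):
    n=cv2.undistortPoints(np.array([[p]],float),K(im),D(im))[0,0]
    R=np.array(im["R"]);t=np.array(im["t"]);C=-R.T@t;d=R.T@np.array([n[0],n[1],1])
    return C+d*(z-C[2])/d[2]
def w2pix(im,X):
    return cv2.projectPoints(np.array(X,float).reshape(-1,1,3),cv2.Rodrigues(np.array(im["R"]))[0],np.array(im["t"],float),K(im),D(im))[0][:,0]
E
python3 - <<'E'
from h import *
ims={c:vision.get_image(c) for c in("top","side")}
for c in ims: cv2.imwrite(f"pics/{c}0.png",ims[c]["frame"])
Z=dict(carousel=0,opening=76,knob_grip=100,white_case_mid=44,empty_bay=4,kit_tray=0,blue_case_mid=44,lid=4)
for n,z in Z.items():
  for c in ims:
    for d in finder.spot_point(n,c)[:3]:
      print(n,c,round(d["score"],2),np.round(d["location"]),np.round(pix2w(ims[c],d["location"],z)))
print(r.get_state()["time_s"],r.hold_point_z)
E
```

```text
pics
carousel top 0.83 [321. 186.] [ 619. -125.    0.]
carousel top 0.29 [371. 287.] [ 339. -250.    0.]
carousel side 0.87 [289. 210.] [ 611. -118.    0.]
opening side 0.87 [325. 199.] [ 507. -151.   76.]
knob_grip top 0.64 [321. 180.] [ 609. -114.  100.]
knob_grip top 0.41 [168. 250.] [437. 270. 100.]
knob_grip top 0.39 [308. 223.] [499. -76. 100.]
knob_grip side 0.94 [291. 184.] [ 607. -119.  100.]
knob_grip side 0.25 [322. 200.] [ 492. -116.  100.]
white_case_mid top 0.55 [345. 211.] [ 540. -182.   44.]
white_case_mid top 0.31 [150. 238.] [475. 332.  44.]
empty_bay top 0.86 [ 99. 249.] [450. 488.   4.]
empty_bay top 0.85 [180. 266.] [404. 261.   4.]
empty_bay side 0.69 [251. 321.] [412. 267.   4.]
empty_bay side 0.6 [171. 374.] [446. 490.   4.]
kit_tray top 0.94 [165. 251.] [445. 303.   0.]
kit_tray top 0.7 [ 93. 238.] [484. 509.   0.]
kit_tray side 0.88 [232. 321.] [451. 294.   0.]
kit_tray side 0.59 [155. 372.] [481. 507.   0.]
blue_case_mid top 0.34 [156. 268.] [396. 314.  44.]
lid top 0.8 [158. 268.] [399. 321.   4.]
lid side 0.72 [238. 340.] [399. 326.   4.]
0.9 18.700000000000003
```

View pics/top0.png

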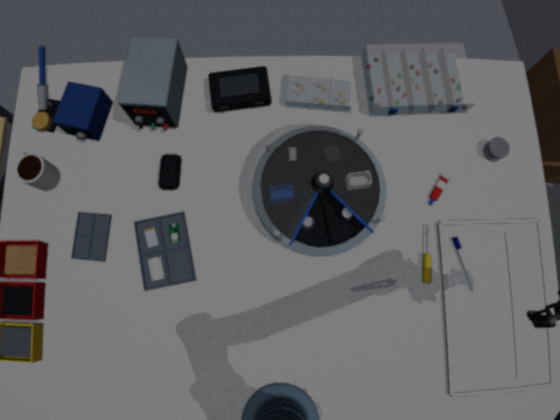

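View pics/side0.png

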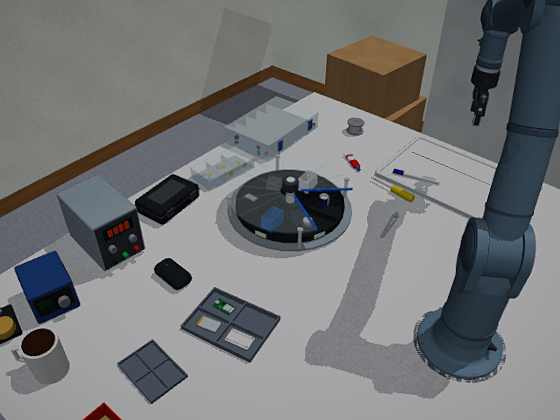

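The top view shows the carousel at about (321,186). The white case is at (359,181) and the blue case is opposite at (281,192). The opening lies between blue trims ending at (291,243) and (372,232).

There are two trays: the large one at (165,251) with three parts in it, and a small, empty one at (93,238). The large one fits the stated size and contents, and its empty bay is at (180,266).

```bash
python3 - <<'E'
from h import *
im=vision.get_image("top")
f=im["frame"]
crop=np.hstack([cv2.resize(f[205:300,125:205],None,fx=4.2,fy=4.2,interpolation=cv2.INTER_CUBIC),cv2.resize(f[120:255,245:395],(443,399),interpolation=cv2.INTER_CUBIC)])
print(crop.shape); cv2.imwrite("pics/crop1.png",crop)
for p,z in [((291,243),76),((372,232),76),((359,181),50),((281,192),50),((137,219),14),((187,213),14),((195,283),14),((145,290),14)]: print(p,np.round(pix2w(im,p,z)))
for n in("white_case_mid","blue_case_mid"):
  for c in("top","side"):
    i2=vision.get_image(c)
    print(n,c,[(round(d["score"],2),np.round(d["location"]),np.round(pix2w(i2,d["location"],44))) for d in finder.boxes_of(n,c)[:3]])
s=r.get_state(); print(np.round(s["tool_rot"],3),s["tcp_pos"],s["time_s"])
E
```

```text
(399, 779, 3)
(291, 243) [453. -34.  76.]
(372, 232) [ 478. -242.   76.]
(359, 181) [ 619. -222.   50.]
(281, 192) [592. -12.  50.]
(137, 219) [532. 380.  14.]
(187, 213) [546. 243.  14.]
(195, 283) [358. 218.  14.]
(145, 290) [341. 351.  14.]
white_case_mid top []
white_case_mid side []
blue_case_mid top []
blue_case_mid side []
[[ 0.901  0.434  0.   ]
 [ 0.434 -0.901  0.   ]
 [ 0.    -0.    -1.   ]] [ 282.04665741 -585.61878853  204.66382891] 1.35
```

View pics/crop1.png

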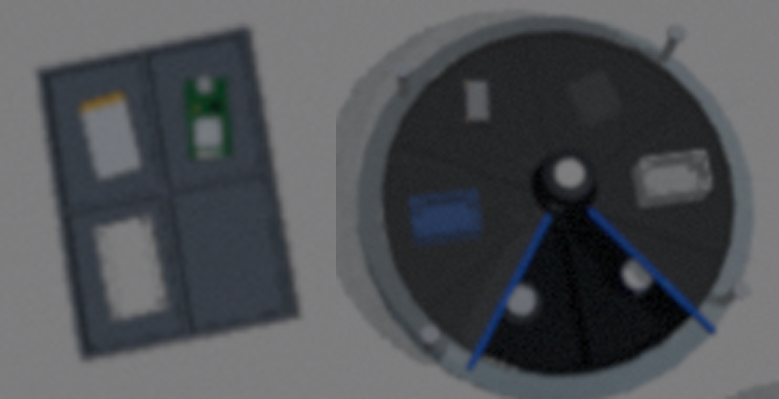

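The crop confirms it: the big tray holds the cell, board and lid, and its lower-right bay, at (404,260) mm in the world, is empty. Its yaw is about 8°. The carousel axis is near (608,-117). The opening faces about 188° and the white case stands at about 277°, so the rotor needs about 89° clockwise. I'll move above the knob now.

Call:
{"method": "jog_arm", "body": {"motion": "0.994 -0.562 0 0 0 0 0; 0.994 -0.562 0 0 0 0 0; 0.994 -0.562 0 0 0 0 0; 0.994 -0.562 0 0 0 0 0; 0.994 -0.562 0 0 0 0 0"}}

```text
time_s: 1.98
tcp_pos: [447.8, -347.0, 205.0]
tool_rot: [[0.899, 0.439, 0.002], [0.439, -0.899, 0.001], [0.002, -0.0, -1.0]]
force: [0.2, -0.4, 0.1]
width: 0.997
grip_force: 0.0
```

Call:
{"method": "jog_arm", "body": {"motion": "0.994 -0.562 0 0 0 -1 0; 0.994 -0.562 0 0 0 -1 0; 0.994 -0.562 0 0 0 -1 0; 0.994 -0.562 0 0 0 -1 0; 0.994 -0.562 0 0 0 -1 0; 0.994 -0.562 0 0 0 -1 0"}}

```text
time_s: 2.72
tcp_pos: [609.7, -111.2, 204.9]
tool_rot: [[0.323, 0.947, 0.001], [0.947, -0.323, 0.003], [0.003, 0.0, -1.0]]
force: [-0.4, 0.0, 0.2]
width: 1.003
grip_force: 0.0
```

Call:
{"method": "jog_arm", "body": {"motion": "0 0 0 0 0 -0.6 0; 0 0 0 0 0 -0.6 0; 0 0 0 0 0 -0.6 0; 0 0 0 0 0 -0.6 0"}}

```text
time_s: 3.22
tcp_pos: [607.2, -118.9, 204.6]
tool_rot: [[-0.13, 0.991, -0.001], [0.991, 0.13, -0.001], [-0.001, -0.001, -1.0]]
force: [0.4, -0.3, 0.4]
width: 0.998
grip_force: 0.0
```

```bash
python3 - <<'E'
from h import *
im=vision.get_image("wrist"); cv2.imwrite("pics/w1.png",im["frame"])
s=r.get_state(); print(np.round(s["tool_rot"],3),np.round(s["tcp_pos"],1),s["time_s"],np.round(s["joint_positions"],2))
for n,z in dict(carousel=0,opening=76,knob_grip=100,white_case_mid=44,blue_case_mid=44).items():
    for d in finder.spot_point(n,"wrist")[:2]:
      print(n,round(d["score"],2),np.round(d["location"]),np.round(pix2w(im,d["location"],z)))
E
```

```text
[[-0.13   0.991 -0.   ]
 [ 0.991  0.13  -0.001]
 [-0.001 -0.001 -1.   ]] [ 607.3 -118.6  204.6] 3.275 [ 0.46  0.36 -0.42  1.66  0.16  1.16  0.13]
knob_grip 0.96 [284. 206.] [ 609. -122.  100.]
```

View pics/w1.png

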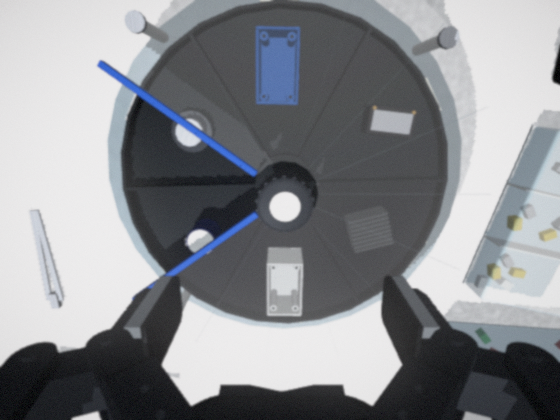

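The wrist view shows the knob cap at (285,207). The blue trims run (101,64)–(255,175) and (257,215)–(150,288). The white case rim is about (285,290) and the blue case rim about (277,65).

```bash
python3 - <<'E'
from h import *
im=vision.get_image("wrist")
for p,z in [((285,207),114),((101,64),76),((255,175),76),((257,215),76),((150,288),76),((285,291),64),((277,65),64)]:
  w=pix2w(im,p,z);print(p,np.round(w,1),np.round(np.degrees(np.arctan2(w[1]+118,w[0]-608))%360,1))
im=vision.get_image("side")
print([(round(d["score"],2),np.round(pix2w(im,d["location"],100),1)) for d in finder.spot_point("knob_grip","side")[:2]])
E
```

```text
(285, 207) [ 610.4 -116.6  114. ] 29.3
(101, 64) [451.9 -30.   76. ] 150.6
(255, 175) [ 582.6 -102.5   76. ] 148.7
(257, 215) [ 588.4 -138.7   76. ] 226.6
(150, 288) [ 494.  -226.3   76. ] 223.5
(285, 291) [ 625.1 -219.3   64. ] 279.6
(277, 65) [589.9 -11.1  64. ] 99.6
[(0.87, array([ 603.6, -115.1,  100. ]))]
```

Call:
{"method": "jog_arm", "body": {"motion": "0 0.006 0.15 0 0 0 0; 0 0.006 0.3 0 0 0 0; 0 0.006 0.42 0 0 0 0; 0 0.006 0.486 0 0 0 0; 0 0.006 0.486 0 0 0 0; 0 0.006 0.486 0 0 0 0"}}

```text
time_s: 4.42
tcp_pos: [610.8, -116.7, 84.7]
tool_rot: [[-0.134, 0.991, 0.003], [0.991, 0.134, -0.0], [-0.001, 0.003, -1.0]]
force: [-0.1, -0.2, 0.4]
width: 1.0
grip_force: 0.0
```

Call:
{"method": "jog_arm", "body": {"motion": "0 0 0 0 0 0 1; 0 0 0 0 0 0 1; 0 0 0 0 0 0 1; 0 0 0 0 0 0 1; 0 0 0 0 0 0 1; 0 0 0 0 0 0 1; 0 0 0 0 0 0 1; 0 0 0 0 0 0 1", "squeeze": 30}}

```text
time_s: 5.42
tcp_pos: [611.8, -117.3, 87.6]
tool_rot: [[-0.134, 0.991, 0.005], [0.991, 0.134, -0.002], [-0.003, 0.004, -1.0]]
force: [-3.3, -0.1, 12.0]
width: 0.003
grip_force: 6.5
```

```bash
python3 - <<'E'
from h import *
f=vision.get_image("wrist")["frame"]; g=vision.get_image("side")["frame"]
cv2.imwrite("pics/w2.png",np.hstack([cv2.resize(f,(400,300)),cv2.resize(g[110:290,190:400],(400,300),interpolation=cv2.INTER_CUBIC)]))
s=r.get_state();print(s["force"],s["width"],s["grip_force"],s["tcp_pos"])
E
```

```text
[-3.37342758  0.36951274 13.04656716] 0.00039739757639982074 6.5357787572429515 [ 611.77958878 -117.29584706   87.56770983]
```

View pics/w2.png

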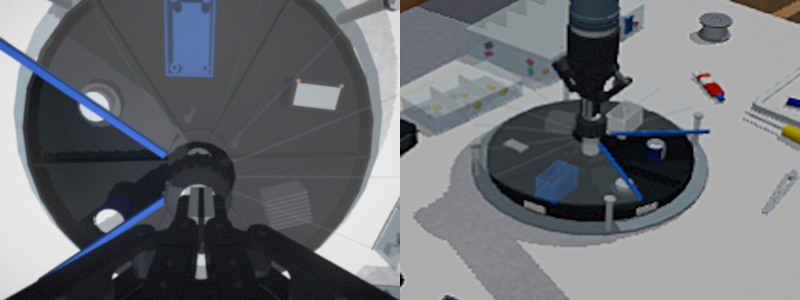

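```bash
python3 - <<'E'
from h import *
for c in("wrist","side","top"):
  im=vision.get_image(c);R=np.array(im["R"]);print(c,"cam",np.round(-R.T@np.array(im["t"])))
  for n,X in dict(tcp=[611.8,-117.3,87.6],tip114=[611.8,-117.3,114],knobtop=[609,-118,114],knobbot=[609,-118,80]).items(): print(n,np.round(w2pix(im,X)[0]))
  if c=="wrist": cv2.imwrite("pics/w3.png",im["frame"][180:400,180:400].repeat(2,0).repeat(2,1))
  
E
```

```text
wrist cam [600. -40. 255.]
tcp [282. 256.]
tip114 [282. 281.]
knobtop [276. 281.]
knobbot [277. 251.]
side cam [-122.  822.  976.]
tcp [289. 187.]
tip114 [289. 179.]
knobtop [290. 180.]
knobbot [290. 189.]
top cam [ 324.   16. 1133.]
tcp [322. 180.]
tip114 [323. 178.]
knobtop [323. 179.]
knobbot [322. 182.]
```

View pics/w3.png

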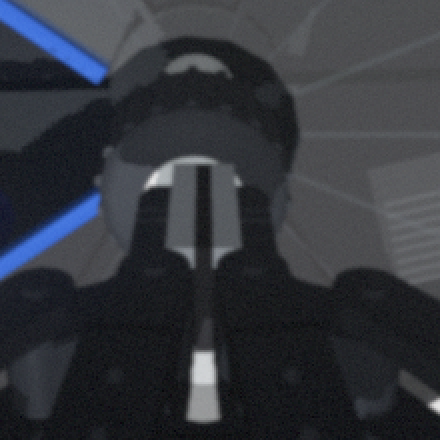

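```bash
python3 - <<'E'
from h import *
im=vision.get_image("side")
a=cv2.imread("pics/side0.png")[60:150,440:530]; b=im["frame"][130:220,245:335]
o=np.hstack([cv2.resize(x,(390,390),interpolation=cv2.INTER_CUBIC) for x in(a,b)])
cv2.imwrite("pics/w4.png",o)
s0=390/90
for z in(205,218,230): print(z,np.round((w2pix(im,[282,-585.6,z])[0]-[440,60])*s0))
for X in([611.8,-117.3,87.6],[611.8,-117.3,114],[611.8,-117.3,163]): print(np.round((w2pix(im,X)[0]-[245,130])*s0+[390,0]))
E
```

```text
205 [133. 300.]
218 [138. 284.]
230 [142. 269.]
[580. 246.]
[581. 214.]
[583. 152.]
```

View pics/w4.png

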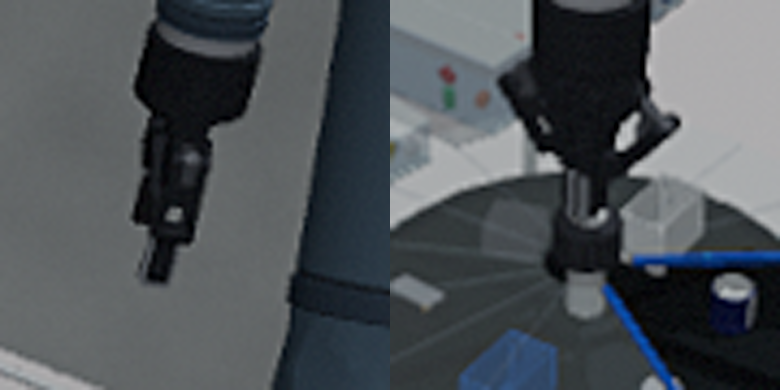

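Both views show the jaws shut and their tips ending at the knob's top, at side-crop (578,215), so the knob isn't held and the tool is being pushed up with 12 N. I'll back straight up and check before trying again.

Call:
{"method": "jog_arm", "body": {"motion": "0 0 -0.05 0 0 0 1; 0 0 -0.12 0 0 0 1; 0 0 -0.2 0 0 0 1; 0 0 -0.2 0 0 0 1; 0 0 -0.2 0 0 0 1"}}

```text
time_s: 6.35
tcp_pos: [609.2, -116.6, 133.1]
tool_rot: [[-0.134, 0.991, -0.0], [0.991, 0.134, -0.0], [-0.0, -0.0, -1.0]]
force: [0.1, 0.7, 0.1]
width: -0.003
grip_force: 0.0
```

```bash
python3 - <<'E'
from h import *
im=vision.get_image("side"); w=vision.get_image("wrist")
b=im["frame"][110:220,230:340]
s0=390/110
cv2.imwrite("pics/w5.png",np.hstack([cv2.resize(b,(390,390),interpolation=cv2.INTER_CUBIC),cv2.resize(w["frame"][80:400,120:440],(390,390))]))
s=r.get_state(); p=np.array(s["tcp_pos"]); print(np.round(p,1),np.round(s["force"],1),s["grip_force"],s["width"])
for z in(0,13,26): print(np.round((w2pix(im,p+[0,0,z])[0]-[230,110])*s0), np.round((w2pix(w,p+[0,0,z])[0]-[120,80])*390/320+[390,0]))
E
```

```text
[ 608.5 -116.6  132.2] [-0.1 -0.5 -0.1] 0.0 0.002755968579658586
[213. 229.] [587. 214.]
[213. 216.] [587. 228.]
[213. 202.] [587. 243.]
```

View pics/w5.png

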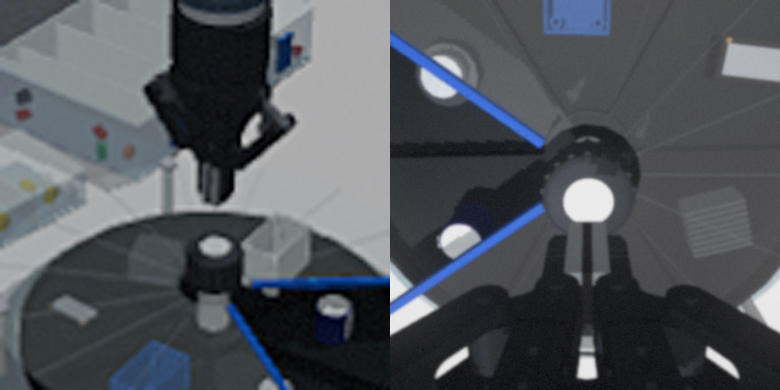

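In side-crop pixels the shut tips are at y=203, about 26 mm above the reported TCP. That agrees with them touching the knob top (z 114) at a reported z of 87.6. So shut tips sit about 26 mm behind the reported TCP, and open tips about 39 mm. I'll open, go lower in checked stages, and grip again.

Call:
{"method": "jog_arm", "body": {"motion": "0 0 0 0 0 0 0; 0 0 0 0 0 0 0; 0 0 0 0 0 0 0; 0 0 0.05 0 0 0 0; 0 0 0.1 0 0 0 0; 0 0 0.16 0 0 0 0; 0 0 0.2 0 0 0 0; 0 0 0.2 0 0 0 0"}}

```text
time_s: 7.45
tcp_pos: [608.2, -116.4, 81.5]
tool_rot: [[-0.134, 0.991, -0.003], [0.991, 0.134, 0.001], [0.001, -0.003, -1.0]]
force: [0.4, -0.2, -1.0]
width: 0.996
grip_force: 0.0
```

Call:
{"method": "jog_arm", "body": {"motion": "0 0 0.04 0 0 0 0; 0 0 0.08 0 0 0 0; 0 0 0.09 0 0 0 0; 0 0 0.09 0 0 0 0"}}

```text
time_s: 7.95
tcp_pos: [609.2, -116.6, 60.3]
tool_rot: [[-0.134, 0.991, -0.0], [0.991, 0.134, 0.0], [0.0, -0.0, -1.0]]
force: [0.3, 0.5, -0.5]
width: 1.0
grip_force: 0.0
```

```bash
python3 - <<'E'
from h import *
im=vision.get_image("side"); w=vision.get_image("wrist")
cv2.imwrite("pics/w6.png",np.hstack([cv2.resize(im["frame"][110:220,230:340],(390,390),interpolation=cv2.INTER_CUBIC),cv2.resize(w["frame"][80:400,120:440],(390,390))]))
s=r.get_state(); print(np.round(s["tcp_pos"],1),np.round(s["force"],1))
E
```

```text
[ 609.7 -116.6   61. ] [-0.3  0.8 -0.1]
```

View pics/w6.png

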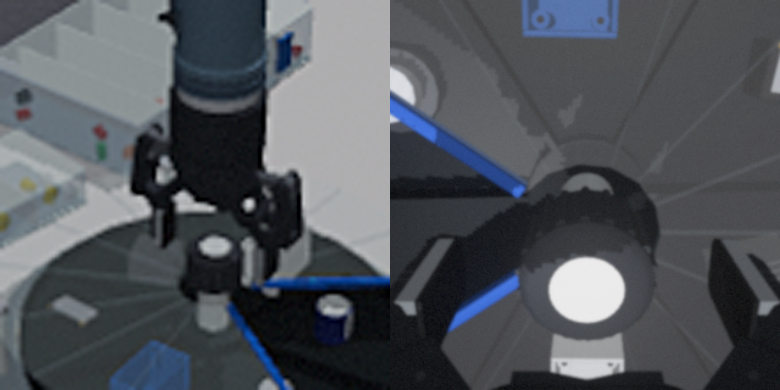

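The fingers now straddle the knob's upper half without contact, so the offset is confirmed. Closing.

Call:
{"method": "jog_arm", "body": {"motion": "0 0 0.01 0 0 0 1; 0 0 0.01 0 0 0 1; 0 0 0.01 0 0 0 1; 0 0 0.01 0 0 0 1; 0 0 0.01 0 0 0 1; 0 0 0.01 0 0 0 1", "squeeze": 30}}

```text
time_s: 8.8
tcp_pos: [609.5, -116.6, 58.4]
tool_rot: [[-0.134, 0.991, 0.0], [0.991, 0.134, -0.0], [-0.0, 0.0, -1.0]]
force: [-0.3, -0.4, 1.4]
width: 0.516
grip_force: 32.1
```

Call:
{"method": "jog_arm", "body": {"motion": "0 0 0 0 0 0.02 1; 0 0 0 0 0 0.06 1; 0 0 0 0 0 0.12 1; 0 0 0 0 0 0.19 1; 0 0 0 0 0 0.26 1; 0 0 0 0 0 0.33 1; 0 0 0 0 0 0.4 1; 0 0 0 0 0 0.47 1; 0 0 0 0 0 0.54 1; 0 0 0 0 0 0.61 1; 0 0 0 0 0 0.68 1; 0 0 0 0 0 0.75 1"}}

```text
time_s: 10.3
tcp_pos: [610.8, -116.8, 58.4]
tool_rot: [[0.441, 0.897, 0.003], [0.897, -0.441, -0.0], [0.001, 0.003, -1.0]]
force: [2.0, -0.9, -0.1]
width: 0.514
grip_force: 32.1
```

Call:
{"method": "jog_arm", "body": {"motion": "0 0 0 0 0 0.07 1; 0 0 0 0 0 0.14 1; 0 0 0 0 0 0.21 1; 0 0 0 0 0 0.28 1; 0 0 0 0 0 0.35 1; 0 0 0 0 0 0.42 1; 0 0 0 0 0 0.49 1; 0 0 0 0 0 0.56 1; 0 0 0 0 0 0.63 1; 0 0 0 0 0 0.69 1; 0 0 0 0 0 0.74 1; 0 0 0 0 0 0.78 1"}}

```text
time_s: 11.8
tcp_pos: [611.7, -117.7, 58.4]
tool_rot: [[0.877, 0.481, 0.005], [0.481, -0.877, -0.001], [0.004, 0.004, -1.0]]
force: [5.5, -3.2, -3.5]
width: 0.515
grip_force: 31.9
```

Call:
{"method": "jog_arm", "body": {"motion": "0 0 0 0 0 0.04 1; 0 0 0 0 0 0.08 1; 0 0 0 0 0 0.13 1; 0 0 0 0 0 0.18 1; 0 0 0 0 0 0.23 1; 0 0 0 0 0 0.27 1; 0 0 0 0 0 0.3 1; 0 0 0 0 0 0.32 1; 0 0 0 0 0 0.33 1; 0 0 0 0 0 0.33 1"}}

```text
time_s: 13.05
tcp_pos: [612.0, -118.2, 58.4]
tool_rot: [[0.971, 0.24, 0.006], [0.24, -0.971, -0.002], [0.005, 0.003, -1.0]]
force: [5.8, -2.3, -4.0]
width: 0.517
grip_force: 31.9
```

```bash
python3 - <<'E'
from h import *
s=r.get_state(); print(np.round(s["tcp_pos"],1),np.round(s["force"],1),np.round(s["joint_positions"],2),s["time_s"])
for c in("side","top"):
  im=vision.get_image(c)
  for n,z in dict(white_case_mid=44,blue_case_mid=44,opening=76).items():
    print(c,n,[(round(d["score"],2),np.round(d["location"]),np.round(pix2w(im,d["location"],z))) for d in finder.spot_point(n,c)[:2]])
E
```

```text
[ 612.  -118.2   58.4] [ 5.8 -2.3 -4. ] [ 0.19  0.49 -0.08  1.77  0.05  0.87 -1.24] 13.05
side white_case_mid [(0.49, array([241., 339.]), array([373., 341.,  44.])), (0.3, array([314., 189.]), array([ 581., -203.,   44.]))]
side blue_case_mid [(0.63, array([225., 305.]), array([469., 295.,  44.]))]
side opening [(0.56, array([323., 200.]), array([ 510., -145.,   76.]))]
top white_case_mid [(0.49, array([328., 224.]), array([ 507., -134.,   44.])), (0.25, array([332., 221.]), array([ 513., -144.,   44.]))]
top blue_case_mid []
top opening []
```

```bash
cat > seg.py <<'E'
from h import *
def seg(c,z=62,R=165,thr=140):
    im=vision.get_image(c); f=im["frame"]; A=np.array([609.5,-117.5])
    m=(f.min(2)>thr).astype(np.uint8)
    n,l,st,ce=cv2.connectedComponentsWithStats(m)
    for i in range(1,n):
        if st[i,4]<25: continue
        w=pix2w(im,ce[i],z); d=w[:2]-A
        if 35<np.linalg.norm(d)<R:
            ys,xs=np.where(l==i); rect=cv2.minAreaRect(np.array([xs,ys]).T.astype(np.float32))
            q=np.array([pix2w(im,p,z)[:2] for p in cv2.boxPoints(rect)]); e=np.diff(np.vstack([q,q[:1]]),axis=0)
            L=np.linalg.norm(e,axis=1);k=L.argmax()
            print(c,np.round(ce[i]),st[i,4],"w",np.round(w[:2]),"rectmid",np.round(q.mean(0)),"r",round(np.linalg.norm(d)),"ang",round(np.degrees(np.arctan2(d[1],d[0]))%360,1),"size",np.round(L[:2]),"yaw",round(np.degrees(np.arctan2(e[k,1],e[k,0]))%180,1))
if __name__=="__main__":
    import sys
    for c in sys.argv[1:]: seg(c); seg(c,thr=100)
E
python3 seg.py top wrist side
```

```text
top [296. 212.] 47 w [535. -49.] rectmid [535. -49.] r 101 ang 137.5 size [18. 16.] yaw 89.1
wrist [13. 30.] 1883 w [688.  19.] rectmid [681.  16.] r 158 ang 60.0 size [18. 39.] yaw 0.2
wrist [532.  15.] 1754 w [ 747. -194.] rectmid [ 745. -193.] r 157 ang 330.8 size [26. 14.] yaw 103.8
wrist [549.  84.] 1503 w [ 723. -214.] rectmid [ 713. -217.] r 149 ang 319.6 size [13. 52.] yaw 27.3
wrist [13. 94.] 161 w [661.  19.] rectmid [662.  20.] r 146 ang 69.2 size [19.  5.] yaw 153.2
wrist [  3. 121.] 63 w [648.  23.] rectmid [648.  23.] r 146 ang 74.5 size [10.  3.] yaw 163.0
wrist [472. 142.] 2468 w [ 691. -191.] rectmid [ 691. -191.] r 110 ang 318.1 size [16. 34.] yaw 97.0
wrist [115. 158.] 1687 w [643. -28.] rectmid [643. -29.] r 95 ang 69.2 size [21. 22.] yaw 103.8
wrist [539. 333.] 5643 w [ 602. -269.] rectmid [ 612. -256.] r 152 ang 267.2 size [ 33. 138.] yaw 27.3
wrist [  1. 215.] 33 w [601.  24.] rectmid [602.  24.] r 142 ang 93.3 size [1. 9.] yaw 6.8
wrist [ 22. 336.] 5807 w [531.  12.] rectmid [538.   5.] r 152 ang 121.3 size [ 35. 121.] yaw 0.3
wrist [281. 322.] 2687 w [ 575. -
[... 1708 characters left out ...]
7 size [35. 23.] yaw 105.1
wrist [461. 390.] 60 w [ 554. -242.] rectmid [ 554. -243.] r 137 ang 246.1 size [3. 9.] yaw 57.5
wrist [101. 391.] 49 w [502. -34.] rectmid [502. -34.] r 136 ang 142.1 size [8. 3.] yaw 164.9
wrist [419. 416.] 168 w [ 530. -225.] rectmid [ 530. -224.] r 134 ang 233.4 size [16.  7.] yaw 103.8
wrist [148. 418.] 47 w [489. -64.] rectmid [489. -64.] r 132 ang 156.1 size [3. 8.] yaw 103.7
side [322. 208.] 405 w [ 497. -127.] rectmid [ 499. -127.] r 112 ang 184.8 size [84. 72.] yaw 116.3
side [260. 212.] 47 w [619.   0.] rectmid [620.  -1.] r 118 ang 85.3 size [25. 27.] yaw 154.1
side [295. 217.] 45 w [531. -45.] rectmid [531. -45.] r 107 ang 137.2 size [22. 21.] yaw 40.8
```

Call:
{"method": "jog_arm", "body": {"motion": "0 0 0 0 0 0.02 1; 0 0 0 0 0 0.05 1; 0 0 0 0 0 0.09 1; 0 0 0 0 0 0.13 1; 0 0 0 0 0 0.16 1; 0 0 0 0 0 0.18 1; 0 0 0 0 0 0.18 1; 0 0 0 0 0 0.18 1; 0 0 0 0 0 0.18 1"}}

```text
time_s: 14.88
tcp_pos: [612.0, -118.4, 58.4]
tool_rot: [[0.995, 0.101, 0.006], [0.101, -0.995, -0.002], [0.006, 0.003, -1.0]]
force: [5.1, -3.5, -3.5]
width: 0.521
grip_force: 31.8
```

Call:
{"method": "jog_arm", "body": {"motion": "0 0 0 0 0 0 0.3; 0 0 0 0 0 0 0; 0 0 0 0 0 0 0; 0 0 0 0 0 0 0; 0 0 -0.1 0 0 0 0; 0 0 -0.25 0 0 0 0; 0 0 -0.45 0 0 0 0; 0 0 -0.64 0 0 0 0; 0 0 -0.64 0 0 0 0; 0 0 -0.64 0 0 0 0"}}

```text
time_s: 16.12
tcp_pos: [608.9, -116.5, 217.8]
tool_rot: [[0.995, 0.103, -0.001], [0.103, -0.995, 0.0], [-0.001, -0.0, -1.0]]
force: [0.3, 0.3, 0.0]
width: 1.001
grip_force: 0.0
```

Call:
{"method": "jog_arm", "body": {"motion": "-0.2 0 0 0 0 0 0; -0.4 0 0 0 0 0 0; -0.58 0.01 0 0 0 0 0; -0.66 0.01 0 0 0 0 0; -0.66 0.01 0 0 0 0 0; -0.66 0.01 0 0 0 0 0"}}

```text
time_s: 16.88
tcp_pos: [445.9, -135.6, 217.4]
tool_rot: [[0.995, 0.104, -0.001], [0.104, -0.995, 0.0], [-0.001, -0.001, -1.0]]
force: [-0.7, 0.3, 0.1]
width: 0.995
grip_force: 0.0
```

```bash
python3 - <<'E'
from seg import *
im=vision.get_image("wrist");f=im["frame"];cv2.imwrite("pics/w7.png",f)
print(np.round(r.get_state()["tcp_pos"],1))
h=cv2.cvtColor(f,cv2.COLOR_BGR2HSV); m=cv2.inRange(h,(105,150,80),(130,255,255))
n,l,st,ce=cv2.connectedComponentsWithStats(m)
for i in range(1,n):
  if st[i,4]>150:
    ys,xs=np.where(l==i); q=np.array([pix2w(im,p,76)[:2] for p in zip(xs[::5],ys[::5])])
    vx,vy,x0,y0=cv2.fitLine(q.astype(np.float32),cv2.DIST_HUBER,0,.01,.01).ravel()
    print("blue",st[i],"mid",x0,y0,"ang",np.degrees(np.arctan2(vy,vx))%180, q.min(0),q.max(0))
seg("wrist",64)
E
```

```text
[ 446.3 -135.5  217.6]
blue [ 303   19  102  151 1275] mid 536.86523 -186.69852 ang 43.173965 [ 478.1590418  -242.68118699] [ 588.0393399  -138.97062946]
blue [ 168   21   94  154 1170] mid 524.1745 -71.61445 ang 151.19846 [ 451.80982216 -105.00116798] [582.43988541 -33.0038977 ]
wrist [283.  94.] 126 w [ 531. -127.] rectmid [ 524. -127.] r 79 ang 187.2 size [33. 24.] yaw 95.9
wrist [273. 115.] 696 w [ 512. -121.] rectmid [ 510. -124.] r 98 ang 182.1 size [42. 18.] yaw 5.2
wrist [294.  96.] 30 w [ 530. -137.] rectmid [ 530. -137.] r 82 ang 193.9 size [4. 7.] yaw 6.7
wrist [263. 122.] 76 w [ 505. -112.] rectmid [ 505. -112.] r 105 ang 177.0 size [ 1. 35.] yaw 5.0
wrist [277. 153.] 75 w [ 479. -128.] rectmid [ 479. -130.] r 131 ang 184.5 size [ 9. 34.] yaw 81.5
```

View pics/w7.png

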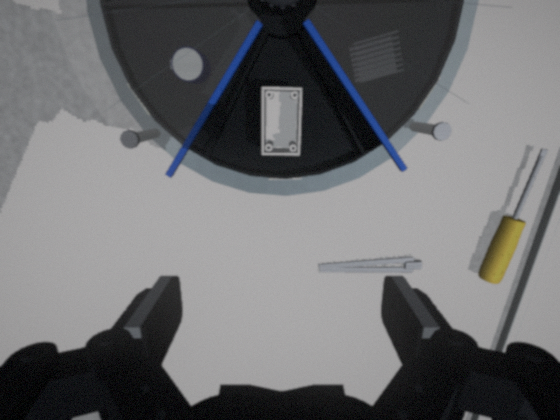

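The case rim shows at (262,88)–(301,156), centred between the two trims. The parts visible beside it are upright in their pockets.

```bash
python3 - <<'E'
from h import *
im=vision.get_image("wrist")
q=np.array([pix2w(im,p,64)[:2] for p in[(261.5,87.5),(301.5,87.5),(301.5,156),(261.5,157)]])
c=q.mean(0);d=c-[609.5,-118.6];print(np.round(q,1),c,np.hypot(*d),np.degrees(np.arctan2(d[1],d[0]))%360)
s=r.get_state();R=np.array(s["tool_rot"]);D=np.append(c,0)-s["tcp_pos"];D[2]=0
print(R.T@D/250, "yaw", np.degrees(np.arctan2(q[0,1]-q[3,1],q[0,0]-q[3,0])), np.degrees(np.arctan2(q[1,1]-q[2,1],q[1,0]-q[2,0])),np.degrees(np.arctan2(R[1,0],R[0,0])),s["time_s"])
E
```

```text
[[ 534.1 -108.5]
 [ 537.8 -143.4]
 [ 478.3 -150.7]
 [ 473.5 -113.8]] [ 505.92834603 -129.1009094 ] 104.10262534924655 185.78931405278735
[ 2.39280304e-01 -1.19402394e-03 -5.40170587e-05] yaw 4.953924517095427 6.964909848061295 5.986594013285752 17.025
```

Call:
{"method": "jog_arm", "body": {"motion": "0.12 0 0 0 0 0 0.3; 0.239 -0.001 0.05 0 0 0 0.3; 0.239 -0.001 0.2 0 0 0 0.3; 0.239 -0.001 0.4 0 0 0 0.3; 0.239 -0.001 0.55 0 0 0 0.3; 0.239 -0.001 0.65 0 0 0 0.3; 0.239 -0.001 0.7 0 0 0 0.3; 0.239 -0.001 0.7 0 0 0 0.3; 0.239 -0.001 0.7 0 0 0 0.3"}}

```text
time_s: 18.15
tcp_pos: [506.3, -129.9, 44.3]
tool_rot: [[0.995, 0.103, 0.002], [0.103, -0.995, -0.0], [0.002, 0.001, -1.0]]
force: [-0.2, -0.2, 0.3]
width: 0.702
grip_force: 0.0
```

Call:
{"method": "jog_arm", "body": {"motion": "0 0 0.04 0 0 0 0.3; 0 0 0.08 0 0 0 0.3; 0 0 0.115 0 0 0 0.3; 0 0 0.115 0 0 0 0.3; 0 0 0.115 0 0 0 0.3"}}

```text
time_s: 18.77
tcp_pos: [504.9, -129.7, 14.3]
tool_rot: [[0.995, 0.103, -0.0], [0.103, -0.995, 0.0], [-0.0, -0.0, -1.0]]
force: [-0.1, -0.3, 0.6]
width: 0.702
grip_force: 0.0
```

Call:
{"method": "jog_arm", "body": {"motion": "0 0 0 0 0 0 0.45; 0 0 0 0 0 0 0.55; 0 0 0 0 0 0 0.7; 0 0 0 0 0 0 1; 0 0 0 0 0 0 1; 0 0 0 0 0 0 1; 0 0 0 0 0 0 1", "squeeze": 22}}

```text
time_s: 19.65
tcp_pos: [505.4, -129.8, 14.8]
tool_rot: [[0.995, 0.103, 0.001], [0.103, -0.995, -0.0], [0.001, 0.0, -1.0]]
force: [-0.9, -0.1, 4.6]
width: 0.42
grip_force: 22.6
```

Call:
{"method": "jog_arm", "body": {"motion": "0 0 -0.03 0 0 0 1; 0 0 -0.09 0 0 0 1; 0 0 -0.17 0 0 0 1; 0 0 -0.26 0 0 0 1; 0 0 -0.35 0 0 0 1; 0 0 -0.43 0 0 0 1; 0 0 -0.47 0 0 0 1; 0 0 -0.48 0 0 0 1; 0 0 -0.48 0 0 0 1"}}

```text
time_s: 20.78
tcp_pos: [504.4, -129.6, 134.0]
tool_rot: [[0.995, 0.103, -0.001], [0.103, -0.995, 0.0], [-0.001, -0.0, -1.0]]
force: [-0.3, 0.1, -1.1]
width: 0.418
grip_force: 22.1
```

Call:
{"method": "jog_arm", "body": {"motion": "-0.02 -0.06 0 0 0 0 1; -0.04 -0.18 0 0 0 0 1; -0.06 -0.33 0 0 0 0 1; -0.08 -0.48 0 0 0 0 1; -0.1 -0.62 0 0 0 0 1; -0.12 -0.73 0 0 0 0 1; -0.12 -0.79 0 0 0 0 1; -0.12 -0.8 0 0 0 0 1"}}

```text
time_s: 21.78
tcp_pos: [454.0, 67.2, 134.2]
tool_rot: [[0.994, 0.105, -0.001], [0.105, -0.994, -0.0], [-0.001, 0.0, -1.0]]
force: [-0.5, -0.3, -1.0]
width: 0.417
grip_force: 22.1
```

Call:
{"method": "jog_arm", "body": {"motion": "-0.02 -0.06 0 0 0 -0.047 1; -0.04 -0.18 0 0 0 -0.047 1; -0.06 -0.33 0 0 0 -0.047 1; -0.08 -0.48 0 0 0 -0.047 1; -0.1 -0.62 0 0 0 -0.047 1; -0.12 -0.73 0 0 0 -0.047 1; -0.12 -0.78 0 0 0 -0.047 1; -0.12 -0.79 0 0 0 -0.047 1; -0.12 -0.79 0 0 0 -0.047 1; -0.12 -0.79 0 0 0 -0.047 1"}}

```text
time_s: 23.02
tcp_pos: [404.7, 258.0, 134.2]
tool_rot: [[0.991, 0.137, -0.0], [0.137, -0.991, -0.001], [-0.0, 0.001, -1.0]]
force: [0.0, 0.5, -1.1]
width: 0.415
grip_force: 22.1
```

```bash
python3 - <<'E'
from h import *
s=r.get_state();print(np.round(s["tcp_pos"],1),s["width"],s["grip_force"],s["time_s"],np.round(s["joint_positions"],2),s["force"])
for c in("wrist","top","side"):
  im=vision.get_image(c)
  for n,z in dict(empty_bay=4,kit_tray=0,lid=4,board=4,cell=4,white_case=118).items():
    print(c,n,[(round(d["score"],2),np.round(d["location"]),np.round(pix2w(im,d["location"],z),1)) for d in finder.spot_point(n,c)[:2]])
  if c=="wrist":
    g=im["frame"];print(g.shape); cv2.imwrite("pics/w8.png",g)
E
```

```text
[404.7 258.  134.2] 0.4147440005370423 22.116615772247314 23.025 [-0.3   0.17 -0.38  2.05  0.08  0.94 -2.15] [ 0.04286093  0.51250989 -1.11053957]
wrist empty_bay [(0.86, array([ 8., 99.]), array([453.3, 491.2,   4. ])), (0.8, array([278., 192.]), array([406.4, 261.7,   4. ]))]
wrist kit_tray [(0.7, array([238., 140.]), array([445.5, 301.2,   0. ]))]
wrist lid [(0.71, array([203., 190.]), array([398.3, 327.5,   4. ])), (0.71, array([278., 280.]), array([319.7, 249.3,   4. ]))]
wrist board [(0.86, array([272.,  86.]), array([492.7, 278. ,   4. ]))]
wrist cell [(0.56, array([198.,  86.]), array([484.9, 337.8,   4. ]))]
wrist white_case [(0.6, array([283., 260.]), array([394.4, 256. , 118. ]))]
(420, 560, 3)
top empty_bay [(0.88, array([179., 268.]), array([399.3, 263.7,   4. ])), (0.66, array([322., 179.]), array([ 638.7, -127.7,    4. ]))]
top kit_tray [(0.85, array([166., 249.]), array([449.8, 301.6,   0. ])), (0.62, array([ 90., 238.]), array([482.7, 517. ,   0. ]))]
top lid []
top board [(0.52, array([180., 232.]), array([497.5, 262.4,   4. ]))]
top cell [(0.54, array([149., 236.]), array([484.8, 348.2,   4. ]))]
top white_case [(0.69, array([169., 261.]), array([409.2, 263. , 118. ]))]
side empty_bay [(0.88, array([171., 372.]), array([450.2, 486.5,   4. ])), (0.74, array([250., 321.]), array([414.7, 267.1,   4. ]))]
side kit_tray [(0.7, array([257., 273.]), array([510.2, 135.6,  -0. ])), (0.68, array([152., 369.]), array([491.1, 506.6,   0. ]))]
side lid [(0.67, array([239., 337.]), array([403.2, 318.8,   4. ]))]
side board [(0.74, array([228., 306.]), array([488.4, 268.3,   4. ])), (0.15, array([253., 274.]), array([514.1, 148.7,   4. ]))]
side cell [(0.57, array([210., 325.]), array([479.1, 339.5,   4. ]))]
side white_case [(0.57, array([256., 281.]), array([418.4, 240.3, 118. ]))]
```

Call:
{"method": "jog_arm", "body": {"motion": "0.002 -0.008 0.04 0 0 0 1; 0.004 -0.016 0.12 0 0 0 1; 0.004 -0.016 0.22 0 0 0 1; 0.004 -0.016 0.32 0 0 0 1; 0.004 -0.016 0.41 0 0 0 1; 0.004 -0.016 0.48 0 0 0 1; 0.004 -0.016 0.52 0 0 0 1; 0.004 -0.016 0.532 0 0 0 1; 0.004 -0.016 0.532 0 0 0 1; 0.004 -0.016 0.532 0 0 0 1"}}

```text
time_s: 25.32
tcp_pos: [405.4, 264.1, 2.2]
tool_rot: [[0.99, 0.14, 0.001], [0.14, -0.99, 0.001], [0.002, -0.001, -1.0]]
force: [-0.4, -0.3, -0.1]
width: 0.413
grip_force: 22.1
```

Call:
{"method": "jog_arm", "body": {"motion": "0 0 0.004 0 0 0 1; 0 0 0.008 0 0 0 1; 0 0 0.012 0 0 0 1; 0 0 0.016 0 0 0 1; 0 0 0.019 0 0 0 1; 0 0 0.019 0 0 0 1; 0 0 0.019 0 0 0 1"}}

```text
time_s: 26.2
tcp_pos: [404.7, 263.6, -3.3]
tool_rot: [[0.99, 0.14, -0.0], [0.14, -0.99, 0.0], [-0.0, -0.0, -1.0]]
force: [0.1, 0.2, -0.3]
width: 0.416
grip_force: 22.1
```

Call:
{"method": "jog_arm", "body": {"motion": "0 0 0.003 0 0 0 1; 0 0 0.006 0 0 0 1; 0 0 0.008 0 0 0 1; 0 0 0.008 0 0 0 1; 0 0 0.008 0 0 0 1; 0 0 0.008 0 0 0 1"}}

```text
time_s: 26.95
tcp_pos: [404.6, 263.6, -5.2]
tool_rot: [[0.99, 0.14, -0.0], [0.14, -0.99, -0.0], [-0.0, 0.0, -1.0]]
force: [-1.0, -1.2, 2.6]
width: 0.414
grip_force: 22.5
```

```bash
python3 - <<'E'
from h import *
F=[]
for i in range(4):
  im=vision.get_image("side");s=r.get_state();F.append(s["force"])
print(np.mean(F,0),np.round(s["tcp_pos"],1))
E
```

```text
[-1.68880815 -1.4429688   3.70852544] [404.6 263.6  -5.2]
```

Contact with the bay floor came at the expected height. Releasing and lifting.

Call:
{"method": "jog_arm", "body": {"motion": "0 0 0 0 0 0 0.5; 0 0 0 0 0 0 0.4; 0 0 0 0 0 0 0.3; 0 0 0 0 0 0 0.3; 0 0 -0.06 0 0 0 0.3; 0 0 -0.15 0 0 0 0.3; 0 0 -0.3 0 0 0 0.3; 0 0 -0.5 0 0 0 0.3; -0.1 0 -0.7 0 0 0 0.3; -0.25 0 -0.8 0 0 0 0.3; -0.25 0 -0.8 0 0 0 0.3; -0.25 0 -0.8 0 0 0 0.3"}}

```text
time_s: 28.65
tcp_pos: [343.1, 254.7, 195.1]
tool_rot: [[0.99, 0.14, 0.002], [0.14, -0.99, 0.0], [0.002, 0.0, -1.0]]
force: [1.0, 0.1, 0.2]
width: 0.695
grip_force: 0.0
```

```bash
python3 - <<'E'
from h import *
s=r.get_state();print(np.round(s["tcp_pos"],1),s["time_s"],s["force"])
for c,zs in(("wrist",44),("top",44),("side",44)):
  im=vision.get_image(c)
  for n,z in dict(empty_bay=4,kit_tray=0,white_case=4,white_case_mid=24,lid=4,board=4,cell=4).items():
    print(c,n,[(round(d["score"],2),np.round(d["location"]),np.round(pix2w(im,d["location"],z),1)) for d in finder.spot_point(n,c)[:2]])
  cv2.imwrite(f"pics/end_{c}.png",im["frame"])
a=cv2.imread("pics/end_wrist.png");t=cv2.imread("pics/end_top.png")
cv2.imwrite("pics/end.png",np.hstack([cv2.resize(a,(440,330)),cv2.resize(t[120:255,245:395],(350,330))]))
E
```

```text
[343.1 254.7 195.1] 28.65 [0.97614303 0.08049496 0.23710915]
wrist empty_bay [(0.83, array([46., 32.]), array([452. , 492.7,   4. ]))]
wrist kit_tray [(0.57, array([250.,  69.]), array([446.3, 300.7,   0. ]))]
wrist white_case [(0.81, array([279., 118.]), array([404.8, 266.1,   4. ]))]
wrist white_case_mid [(0.73, array([281., 114.]), array([409.7, 265. ,  24. ]))]
wrist lid [(0.93, array([219., 115.]), array([399.4, 326.2,   4. ])), (0.72, array([213.,  19.]), array([484.1, 338.7,   4. ]))]
wrist board [(0.82, array([280.,  18.]), array([494.1, 277.9,   4. ]))]
wrist cell [(0.84, array([213.,  23.]), array([481.1, 338.9,   4. ]))]
top empty_bay [(0.89, array([101., 250.]), array([450.1, 480.8,   4. ])), (0.69, array([180., 267.]), array([402.2, 259.4,   4. ]))]
top kit_tray [(0.62, array([164., 253.]), array([439.5, 305.2,   0. ])), (0.61, array([ 92., 238.]), array([484. , 510.1,   0. ]))]
top white_case [(0.89, array([181., 264.]), array([409.4, 258.7,   4. ]))]
top white_case_mid [(0.92, array([178., 266.]), array([401.9, 262.8,  24. ]))]
top lid [(0.56, array([158., 269.]), arra
[... 156 characters left out ...]
top cell [(0.76, array([152., 237.]), array([483.6, 340.9,   4. ]))]
side empty_bay [(0.98, array([170., 374.]), array([448.8, 490.4,   4. ])), (0.79, array([252., 319.]), array([416.3, 259.3,   4. ]))]
side kit_tray [(0.93, array([153., 368.]), array([491.8, 503.4,   0. ])), (0.71, array([232., 321.]), array([449.7, 292.5,   0. ]))]
side white_case [(0.63, array([254., 321.]), array([408. , 262.1,   4. ]))]
side white_case_mid [(0.57, array([255., 313.]), array([410.6, 254.6,  24. ]))]
side lid [(0.72, array([240., 342.]), array([392.7, 328.4,   4. ]))]
side board [(0.63, array([223., 306.]), array([496.6, 275.3,   4. ]))]
side cell [(0.5, array([210., 326.]), array([476.2, 339.8,   4. ]))]
```

I've used all ten picture views, so I'll check the seating numerically: the rim's size at z 44, and its position against the tray's edges.

```bash
python3 - <<'E'
from h import *
im=vision.get_image("wrist");f=im["frame"]
m=(f.min(2)>110).astype(np.uint8); sub=np.zeros_like(m); sub[75:165,245:325]=m[75:165,245:325]
n,l,st,ce=cv2.connectedComponentsWithStats(sub)
for i in range(1,n):
  if st[i,4]>20:print(st[i],ce[i])
print("expected rim", np.round(w2pix(im,[[404.6+a*.99-b*.14,263.6+a*.14+b*.99,44] for a,b in((30,18),(30,-18),(-30,-18),(-30,18))])))
print("expected bottom", np.round(w2pix(im,[[404.6+a*.99-b*.14,263.6+a*.14+b*.99,4] for a,b in((30,18),(30,-18),(-30,-18),(-30,18))])))
g=cv2.cvtColor(f,cv2.COLOR_BGR2GRAY)
for y in(85,115,150): print(y,g[y,236:340:3])
for x in(270,282): print(x,g[60:180:3,x])
E
```

```text
[321  75   4  90 285] [322.89122807 117.35087719]
[ 262   84   41   69 2137] [280.80907815 116.52597099]
expected rim [[261.  85.]
 [302.  84.]
 [301. 154.]
 [262. 154.]]
expected bottom [[263.  87.]
 [300.  87.]
 [299. 149.]
 [264. 149.]]
85 [ 68  66  64  56  58  40  41  40  59 133 122 124 123 122 126 124 126 123
 125 124 125 124 112  66  68  50  43  50  88 138 140 141 137 141 140]
115 [136  67  66  43  50  39  43  43  57 130 117 141 142 138 139 124 121 117
 118 118 112 103  86  67  70  66  46  49  78 141 139 140 141 138 140]
150 [ 67  66  67  64  50  67  57  69  70 126 126 124 120 123 125 125 126 114
 114 116 111 127  72  66  67  72  50  42  70 132 142 140 140 143 142]
270 [ 65  55  66  51  65  52  45  43 123 112 113 127 127 142 142 143 141 140
 143 140 139 141 139 139 141 139  83 106 111 123 125  81  65  63  39  70
 132 140 141 141]
282 [ 62  52  61  58  66  54  44  46 121  89 118 123 124 119 120 119 120 118
 126 118 119 118 118 124 118 116 118 120 112  65 126  86  69  49  45  75
 139 143 144 144]
```

The rim measures columns 262–303 and rows 84–153, against an expected 261–302 and 84–154. The case is upright and flat in the bay, with dark floor visible on both sides.

```bash
python3 -c "
from cell import r
print(r.finish_job())"
```

```text
the job is handed in; nothing more can be done
None
```

I turned the carousel until the white case was in the opening (within about 1.5°, or 3 mm, of centre), lifted it out, set it flat and open side up in the tray's empty bay, and handed the job in at about 29 s; on the first try for the knob the jaws closed above it and pressed on its top with about 13 N before I backed off.

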